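Switch on the dust extraction at the carving bench with the push stylus

ROBOT

A 6-joint arm with a two-finger parallel gripper is mounted at the origin on the work surface. World frame = base frame: x ahead of the robot, y to its left, z up, the work surface at z = 0. Lengths are in m, angles in rad, forces in N, time in s.
With the tool pointing down it reaches from about 0.425 to 0.95 m from the base axis. Payload 3.5 kg.
Tool frame: the origin (TCP) lies between the finger pads; the fingertips stand 19 mm ahead of it and the grasp point (between the pads) is the TCP (ctrl.nose_length is the distance from the TCP to the fingertips, in m); z points along the fingers, y is the line along which they close (so a half turn about z gives the same grasp; the last joint's range is limited). The gripper opens to 85 mm and grips with 20 to 120 N. Pads are 22 mm wide; open, the fingers measure 114 mm over their backs; the gripper's body (76 mm by 85 mm) begins 54 mm behind the grasp point. The pads swing forward as they close: fully open they stand 13 mm farther back than shut.
Start: joints at [-1.467, 0.286, 1.577, -0, 1.279, -0.15], TCP at [0.17, -0.653, 0.25] pointing down, gripper open.
Joint ranges: [-2.77, 2.77], [-0.9, 2.22], [0.21, 2.48], [-1.53, 4.67], [0.24, 2.81], [-2.84, 2.84]. Speed limits (rad/s): [2.79, 2.79, 3.14, 3.14, 3.14, 3.14].

INTERFACE

Orientations are given as a unit quaternion [x, y, z, w].
In Python, from plant import ctrl gives the robot as it stands.
- The arm moves only by the tool apply_moves, never from a script. Its argument "series" is a list of rows, each a list of 6 numbers: the shift along the world's x, y, z scaled (see below), then the turn, a rotation vector about the world's x, y, z scaled (see below). A call has 1 to 20 rows; each row is the pose to reach, as a shift and turn from the pose commanded when the call began; what a row does not reach only later rows make up. The controller multiplies each number of a shift by 0.8 m and each number of a turn by 45 degrees. A row lasts 1/8 s, in which the tool goes at most 62.5 mm and 10.7 degrees, less where a joint would pass 70% of its speed; a pose out of reach is approached as far as the arm can. A call with a number of a shift or a turn outside -1 to 1 is refused whole. A call with a gripper value outside its range is refused whole. "jaw" is the opening, from 0 (shut) to 1 (fully open), set as the call begins (left out, the last holds). The fingers move at their own pace and stop on an object; "squeeze" is the grip in N (left out, the last holds). Time passes only in rows, so rows that repeat a pose let the fingers close. It gives the time, the measured TCP pose, the force, the opening and the grip force at its end, in the units of the state.
- ctrl.get_state(): the state, without advancing time (a new reading comes with each control period).
- ctrl.read_camera(name): name is "side" or "top"; returns the picture (480x640x3 uint8, red, green, blue); there is no depth.
- ctrl.get_calibration(name): a dict with "fx", "fy", "cx", "cy" (pixels), "xyz" and "orientation" of the camera in the world. Camera axes: x right, y up, looking along -z (the intrinsics and any distortion apply to the point x, -y, -z); pixel columns grow to the right and rows downward; lengths in m; the calibration is good to about 2 mm. A picture is of the moment at which its call begins. get_calibration takes no time and is no camera call.
- ctrl.sign_off(): hands the job in; it is judged then, once.
Trained networks look in the newest picture that a camera, given by its name, has taken for a name from the list of things; names that differ only in an ending like _2 or _b are one class to them, and where a whole thing is asked for, a point or a joint stands for the part that bears it (a point fixed in the world has none). Each returns a list of dicts, best first, with "p" (0 to 1); they miss things now and then, are a little off and sometimes report something else, mostly with a low value. They report only what shows in the picture. A call takes as long as a camera call. They do not tell look-alikes from the thing itself.
- ctrl.boxes_of(thing, camera): "xy" ([column, row] as shares, 0 to 1, of the picture: columns of its width, rows of its height, amid what is visible of it).
- ctrl.silhouettes(thing, camera): "pixels" (480x640 bool, what is visible of it) and "xy" ([column, row] as shares, 0 to 1, of the picture: columns of its width, rows of its height, amid what is visible of it).
The state is a dict: "time": time; "qpos": joint angles; "dq": joint speeds; "joint_efforts": joint torques, N m; "eef_pos": TCP position; "tcp_rot": TCP orientation; "contact_force": force on the tool from outside, world axes, zero at the start; "wrist_torque": the same for the moment, N m; "opening": opening from 0.0 (shut) to 1.0 (fully open); "finger_force": force on a finger pad.
Only numpy, scipy, OpenCV 4.12 (cv2) and the standard library are available. Lean on these libraries where they do the work, as an engineer would, in place of code of your own. Each camera call takes 0.05 s, during which the arm holds its last target. There are 200 camera calls.

TASK

Take the stylus out of its wooden stand and, with its tip, press down the raised far half of the round rocker switch until it is fully flipped. Leave the three rectangular rockers as they are and keep the robot's own fingers off the round switch. Then put the stylus back upright in its stand, with its disc resting on the block, and let go.

Things in the scene. Friction and masses are not known exactly. Their poses are not given: they have to be found in the camera images.
- stylus: Push stylus, under 0.1 kg, round about its z axis (z points up when it stands). Origin at the very tip. From the tip up: steel rod 10 mm in diameter with a round end, 0 to 60 mm; wooden disc 44 mm in diameter, 60 to 66 mm; plain round wooden handle 22 mm in diameter, 66 to 124 mm, to be gripped from above. It starts upright in the stand, its disc lying on the block and tip 6 mm above the bench.
- stand: Dark wooden block, fixed to the bench, 80 x 80 mm and 66 mm high, with a vertical through hole 28 mm in diameter in the middle of its top. Origin at the centre of its underside on the bench (on the hole's axis). The rod goes in the hole, the disc rests on the top.
- round_switch: Grey round cap 40 mm in diameter in a black bezel 58 x 43 x 7 mm, the only round one in a row of four switches 46 mm apart, in any order, on a fixed grey box (100 x 210 x 45 mm). Origin: centre of the bezel's underside, 45 mm above the bench. y runs along the row, x across it to the box's far side (away from the robot, within 25 degrees), z up. Level, the cap's top would be 18 mm above the origin.
- round_rocker (a joint): Angle of the round cap in rad, about a hinge along y, 14 mm above round_switch's origin: -0.35 at the start (far half, +x, raised), +0.35 at the stop when flipped (far half down). 13 mm out along +x its top is 23 mm above the origin at the start, 13.5 mm when fully flipped. Pressed there it takes about 3 N; stiff, it stays where it is left.
- rect_a (a joint): Grey rectangular rocker (cap 42 x 26 mm) in a black bezel, one of three alike beside the round one, in any order; to be left as found. Hinged as the round one. Joint value in rad, -0.35 or +0.35: negative at the start (far half raised).
- rect_b (a joint): Grey rectangular rocker (cap 42 x 26 mm) in a black bezel, one of three alike beside the round one, in any order; to be left as found. Hinged as the round one. Joint value in rad, -0.35 or +0.35: positive at the start (far half down).
- rect_c (a joint): Grey rectangular rocker (cap 42 x 26 mm) in a black bezel, one of three alike beside the round one, in any order; to be left as found. Hinged as the round one. Joint value in rad, -0.35 or +0.35: positive at the start (far half down).
Things that resemble listed ones, but are neither listed nor needed, are in the scene too. Leave any blue or green look-alike of the stylus alone.

How it is judged:
On the way, in this order (a step that is already met when the one before it is completed fails the run):
1. the stylus is lifted clear of the hole (z of stylus in the frame of stand above 0.068 m), for 0.1 s.
2. the round rocker has flipped with the stylus's tip at it (value of joint round_rocker above 0.15 rad and distance between stylus and round_switch below 0.035 m), for 0.05 s.
At the end, for the whole second after the job is handed in: round_rocker above 0.15 rad; rect_a below -0.12, rect_b and rect_c above 0.12 rad, as at the start; the stylus at rest in the stand: tip within 13 mm of the hole's axis and less than 12 mm above the bench, upright within 10 degrees (value of joint round_rocker above 0.15 rad and value of joint rect_a below -0.12 rad and value of joint each of rect_b, rect_c above 0.12 rad and horizontal distance between stylus and stand below 0.013 m and z of stylus in the frame of stand below 0.012 m and angle between stylus's own z axis and vertical below 0.18 rad and linear speed of stylus below 0.02 m/s); the robot touches nothing.
It fails at once if a rectangular rocker is flipped (value of joint rect_a above 0 rad or value of joint any of rect_b, rect_c below 0 rad).
It fails at once if the robot itself touches the round switch (contact force between any of the fingers, the arm and round_switch above 0.5 N).
It also fails if it takes over 43 s, if anything falls off the work surface, if the arm or the gripper's body presses on something with over 40 N, if the wrist force passes 120 N, or if a joint passes its speed limit or range.

## Working session

There is one attempt and no reset: what is moved stays moved. The work goes in short steps, Python scripts to look and compute and a tool call to move; the robot and the scene stay as the last step left them, time stands still between calls to the robot, and variables do not carry over. Pictures are saved under pics/ and viewed, at most 10 in all, crops included, and the job is handed in when it is done.

Besides the shell and the picture viewer there is one more tool, called after "Request:" as name(argument=value, ...) on one line, values as JSON. apply_moves: Moves the arm, as the interface text tells. Shifts and turns lie within -1 to 1; 1 stands for 0.8 m of shift or 45 degrees of turn. Its arguments: {"type":"object","properties":{"series":{"type":"array"},"jaw":{"type":"number"},"squeeze":{"type":"number"}},"required":["series"]}

```bash
mkdir -p pics; cat > h.py <<'E'
import numpy as np, cv2
from scipy.spatial.transform import Rotation as R
from plant import ctrl
def cam(n):
    c=ctrl.get_calibration(n); return c,R.from_quat(c["orientation"]).as_matrix(),np.array(c["xyz"])
def ray(n,u,v,z):
    c,M,o=cam(n); d=M@np.array([(u-c["cx"])/c["fx"],-(v-c["cy"])/c["fy"],-1]); return o+d*(z-o[2])/d[2]
def proj(n,p):
    c,M,o=cam(n); q=M.T@(np.array(p)-o); return np.array([c["cx"]+c["fx"]*q[0]/-q[2],c["cy"]+c["fy"]*q[1]/q[2]])
E
python3 - <<'E'
from h import *
for n in("side","top"):
    im=ctrl.read_camera(n); cv2.imwrite(f"pics/{n}0.png",im[:,:,::-1]); print(n,ctrl.get_calibration(n))
    for t in("stylus","stand","round_switch","rect_a"):
        for d in ctrl.silhouettes(t,n)[:5]:
            m=d["pixels"]; ys,xs=np.where(m)
            if len(xs): print(t,round(d["p"],2),np.round(np.array(d["xy"])*[640,480],1),xs.min(),xs.max(),ys.min(),ys.max(),im[m].mean(0).round())
E
```

```text
side {'fx': 446.8589372856737, 'fy': 446.8589372856737, 'cx': 321.2676507610999, 'cy': 241.91594189767733, 'xyz': array([ 0.31049212, -0.43963924,  0.49664574]), 'orientation': array([ 0.4346592 , -0.09630913, -0.2021938 ,  0.87230362])}
stylus 0.73 [257.1 166.1] 245 261 147 190 [31. 81. 35.]
stylus 0.62 [267.4 192.7] 258 281 167 205 [116.  93.  59.]
stylus 0.55 [310.  181.9] 303 324 155 213 [40. 57. 99.]
stand 0.93 [271.  216.8] 242 299 186 246 [55. 36. 22.]
round_switch 0.74 [347.6 300.1] 324 372 280 316 [66. 69. 71.]
rect_a 0.89 [367.4 311.6] 351 385 303 325 [69. 72. 75.]
rect_a 0.88 [387.4 335.5] 372 409 318 350 [ 95.  99. 102.]
rect_a 0.68 [327.8 277.2] 314 345 267 285 [73. 75. 76.]
top {'fx': 454.35453093520124, 'fy': 454.35453093520124, 'cx': 320.5069661382929, 'cy': 242.03989158021415, 'xyz': array([0.41878014, 0.07777999, 0.90706725]), 'orientation': array([ 0.04565331, -0.05559465, -0.7003944 ,  0.7101216 ])}
stylus 0.9 [235.2 246.9] 222 245 238 261 [148. 119.  87.]
stylus 0.7 [229.9 201.4] 218 241 189 213 [ 52.  72. 124.]
stylus 0.57 [178.6 242.8] 164 191 234 256 [ 52. 101.  58.]
stand 0.68 [243.4 259.6] 212 259 230 275 [76. 53. 40.]
round_switch 0.88 [378.  246.7] 366 391 230 260 [74. 74. 77.]
rect_a 0.88 [404.7 243.1] 394 411 231 252 [87. 87. 90.]
rect_a 0.7 [353.3 247.8] 347 362 237 257 [91. 92. 95.]
rect_a 0.57 [427.2 235.3] 419 435 228 251 [ 99.  99. 103.]
```

View pics/side0.png

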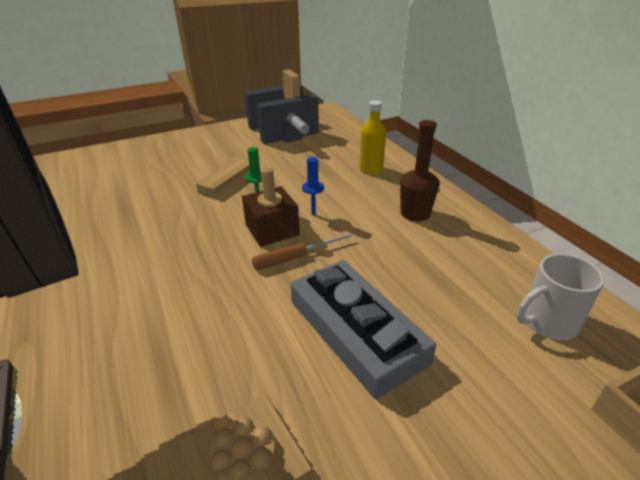

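View pics/top0.png

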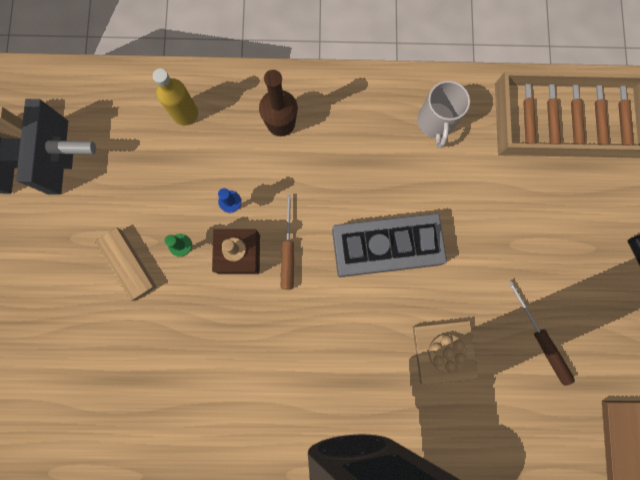

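```bash
cat > fit.py <<'E'
from h import *
from scipy.optimize import minimize, least_squares
def box(cx,a,b,z0,z1):
    return np.array([[sx*a/2+cx,sy*b/2,z] for sx in(-1,1) for sy in(-1,1) for z in(z0,z1)])
def circ(r,z): t=np.linspace(0,6.28,24); return np.c_[r*np.cos(t),r*np.sin(t),0*t+z]
cap=circ(.02,.018-.014)@R.from_euler("y",-.35).as_matrix().T+[0,0,.014+.045]
MOD={"stand":[box(0,.08,.08,0,.066)],"stylus":[np.r_[circ(.022,.066),circ(.022,.072)],np.r_[circ(.011,.072),circ(.011,.13)]],
 "round_switch":[box(0,.058,.043,.045,.052),cap]}
def draw(n,t,p,S=4):
    m=np.zeros((480*S,640*S),np.uint8)
    c,s=np.cos(p[2]),np.sin(p[2])
    for P in MOD[t]:
        Q=P@np.array([[c,s,0],[-s,c,0],[0,0,1]])+[p[0],p[1],0]
        uv=np.array([proj(n,q) for q in Q])
        cv2.fillConvexPoly(m,cv2.convexHull(np.int32(np.round((uv+.5)*S))),1)
    return cv2.resize(m.astype(np.float32),(640,480),interpolation=cv2.INTER_AREA)
def fit(t,masks,p0,yaw=True):
    def f(p):
        q=p if yaw else [p[0],p[1],p0[2]]
        e=0
        for n,m in masks.items():
            r=draw(n,t,q); e+=1-np.minimum(r,m).sum()/np.maximum(r,m).sum()
        return e
    x0=np.array(p0 if yaw else p0[:2],float); d=np.array([.01,.01,.15])[:len(x0)]
    s=minimize(f,x0,method="Nelder-Mead",options=dict(initial_simplex=np.vstack([x0]+[x0+np.eye(len(x0))[i]*d[i] for i in range(len(x0))]),xatol=2e-4,fatol=1e-4))
    return s.x,s.fun
E
python3 - <<'E'
from fit import *
M={}
caps={}
for n in("side","top"):
    im=ctrl.read_camera(n)
    sil={t:ctrl.silhouettes(t,n) for t in("stylus","stand","round_switch","rect_a")}
    for t in("stand","round_switch"): M[t,n]=sil[t][0]["pixels"].astype(np.float32)
    for d in sil["stylus"]:
        c=im[d["pixels"]].mean(0)
        if c[0]>c[1]>c[2] and (M.get(("stylus",n)) is None): M["stylus",n]=d["pixels"].astype(np.float32)
    caps[n]=[np.array(d["xy"])*[640,480] for d in sil["rect_a"]]
for n in caps: print(n,[np.round(ray(n,*c,.06),4)[:2] for c in caps[n]])
pts=np.array([ray("top",*c,.06)[:2] for c in caps["top"][:3]]); v=np.linalg.svd(pts-pts.mean(0))[2][0]; v*=np.sign(v[1]); yaw=np.arctan2(-v[0],v[1]); print("row yaw",yaw)
for t,y in(("stand",0),("stylus",0),("round_switch",yaw)):
    d=M[t,"top"]; ys,xs=np.where(d); p0=[*ray("top",xs.mean(),ys.mean(),.06)[:2],y]
    for ns in(("top","side"),("top",),("side",)):
        print(t,ns,*[np.round(a,4) for a in fit(t,{n:M[t,n] for n in ns},p0,t=="stand")])
im=ctrl.read_camera("top"); cv2.imwrite("pics/topz.png",cv2.resize(im[180:300,190:460,::-1],None,fx=2.9,fy=2.9,interpolation=cv2.INTER_CUBIC))
E
```

```text
side [array([ 0.5466, -0.0857]), array([ 0.5512, -0.1346]), array([0.5326, 0.0015])]
top [array([0.5288, 0.0032]), array([ 0.5424, -0.092 ]), array([ 0.5475, -0.1358])]
row yaw 0.1351193542200555
stand ('top', 'side') [0.5238 0.2279 0.0315] 0.441
stand ('top',) [0.5223 0.2279 0.0244] 0.2423
stand ('side',) [0.5265 0.2306 0.0122] 0.1473Traceback (most recent call last):
  File "<stdin>", line 17, in <module>
  File "fit.py", line 25, in fit
    s=minimize(f,x0,method="Nelder-Mead",options=dict(initial_simplex=np.vstack([x0]+[x0+np.eye(len(x0))[i]*d[i] for i in range(len(x0))]),xatol=2e-4,fatol=1e-4))
    res = _minimize_neldermead(fun, x0, args, callback, bounds=bounds,
                               **options)
    fsim[k] = func(sim[k])
              ~~~~^^^^^^^^
    fx = function(np.copy(x), *(wrapper_args + args))
  File "fit.py", line 22, in f
    r=draw(n,t,q); e+=1-np.minimum(r,m).sum()/np.maximum(r,m).sum()
  File "fit.py", line 14, in draw
    uv=np.array([proj(n,q) for q in Q])
                 ~~~~^^^^^
  File "h.py", line 9, in proj
    c,M,o=cam(n); q=M.T@(np.array(p)-o); return np.array([c["cx"]+c["fx"]*q[0]/-q[2],c["cy"]+c["fy"]*q[1]/q[2]])
          ~~~^^^
  File "h.py", line 5, in cam
    c=ctrl.get_calibration(n); return c,R.from_quat(c["orientation"]).as_matrix(),np.array(c["xyz"])
ValueError: time passes only in moves, steps and waits
```

```bash
sed -i 's/^def cam/import functools\n@functools.lru_cache\ndef cam/' h.py
cat > meas.py <<'E'
from fit import *
M={};caps={};ims={}
for n in("side","top"):
    im=ims[n]=ctrl.read_camera(n)
    sil={t:ctrl.silhouettes(t,n) for t in("stylus","stand","round_switch","rect_a")}
    for t in("stand","round_switch"): M[t,n]=sil[t][0]["pixels"].astype(np.float32)
    for d in sil["stylus"]:
        c=im[d["pixels"]].mean(0)
        if c[0]>c[1]>c[2] and (M.get(("stylus",n)) is None): M["stylus",n]=d["pixels"].astype(np.float32)
    caps[n]=[np.array(d["xy"])*[640,480] for d in sil["rect_a"]]
yaw=.135
for t,y in(("stand",0.02),("stylus",0),("round_switch",yaw)):
    if ("side" not in [n for a,n in M if a==t]) or (t,"top") not in M: print(t,"missing"); continue
    d=M[t,"top"]; ys,xs=np.where(d); p0=[*ray("top",xs.mean(),ys.mean(),.06)[:2],y]
    for ns in(("top","side"),("top",),("side",)):
        print(t,ns,*[np.round(a,4) for a in fit(t,{n:M[t,n] for n in ns},p0,t=="stand")])
E
python3 - <<'E'
from meas import *
im=ims["top"]; cv2.imwrite("pics/topz.png",cv2.resize(im[180:300,190:460,::-1],None,fx=2.9,fy=2.9,interpolation=cv2.INTER_CUBIC))
print(ctrl.get_state())
E
```

```text
stand ('top', 'side') [0.5235 0.2286 0.0086] 0.4323
stand ('top',) [0.5221 0.2283 0.018 ] 0.2247
stand ('side',) [0.5263 0.231  0.0139] 0.1456
stylus ('top', 'side') [0.5255 0.2283] 0.2895
stylus ('top',) [0.5227 0.2278] 0.1423
stylus ('side',) [0.5273 0.2316] 0.103
round_switch ('top', 'side') [ 0.54   -0.0424] 0.272
round_switch ('top',) [ 0.5386 -0.0431] 0.0736
round_switch ('side',) [ 0.5427 -0.0392] 0.1281
{'time': 1.5, 'qpos': array([-1.46701980e+00,  2.86329593e-01,  1.57667011e+00, -5.09763322e-06,
        1.27859903e+00, -1.50015947e-01]), 'dq': array([ 1.72392813e-03,  6.00257022e-04, -1.43891493e-03,  2.55293542e-05,
       -4.33899593e-04,  9.08694193e-04]), 'joint_efforts': array([ 1.18656928e-03, -4.05945897e+01, -2.92930609e+01, -8.83890721e-05,
        5.14168260e-04, -6.16945556e-06]), 'eef_pos': array([ 0.1694938 , -0.65337216,  0.25032133]), 'tcp_rot': array([ 9.91959378e-01,  1.26556678e-01, -2.36983022e-06, -3.09639687e-06]), 'contact_force': array([0.28331946, 0.3662656 , 1.09564531]), 'wrist_torque': array([-0.01503575,  0.02835911,  0.03127074]), 'finger_force': 0.0, 'opening': 1.0035228353874701}
```

View pics/topz.png

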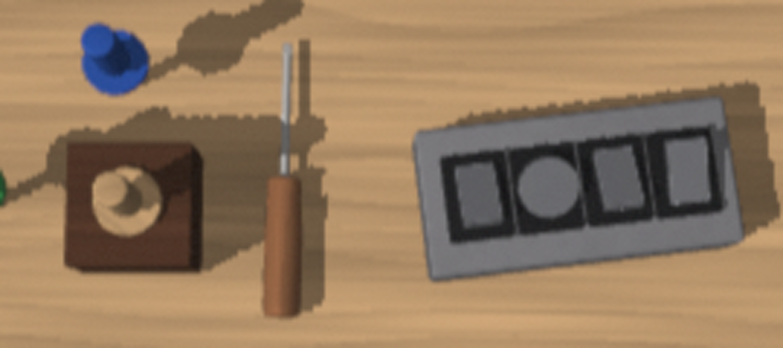

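Request:
apply_moves(series=[[0.45,0.504,0,0,0,0],[0.45,0.504,0,0,0,0],[0.45,0.504,0,0,0,0],[0.45,0.504,0,0,0,0],[0.45,0.504,0,0,0,0],[0.45,0.504,0,0,0,0],[0.45,0.504,0,0,0,0],[0.45,0.504,0,0,0,0],[0.45,0.504,0,0,0,0],[0.45,0.8,0,0,0,0],[0.45,0.8,0,0,0,0],[0.45,0.8,0,0,0,0],[0.45,0.8,0,0,0,0]], jaw=0.65, squeeze=60)

```text
time: 3.12
eef_pos: [0.5292, -0.011, 0.2506]
tcp_rot: [0.992, 0.127, 0.0, 0.0]
contact_force: [0.6, 0.1, 0.6]
opening: 0.649
finger_force: 0.0
```

Request:
apply_moves(series=[[-0.006,0.304,0,0,0,0],[-0.006,0.304,0,0,0,0],[-0.006,0.304,0,0,0,0],[-0.006,0.304,-0.05,0,0,0],[-0.006,0.304,-0.09,0,0,0],[-0.006,0.304,-0.09,0,0,0],[-0.006,0.304,-0.09,0,0,0],[-0.006,0.304,-0.09,0,0,0]])

```text
time: 4.12
eef_pos: [0.5262, 0.2293, 0.1807]
tcp_rot: [0.992, 0.126, 0.002, -0.0]
contact_force: [-0.2, 0.2, -1.0]
opening: 0.65
finger_force: 0.0
```

```bash
python3 - <<'E'
from h import *
s=ctrl.get_state(); print(s["eef_pos"],s["qpos"])
a=ctrl.read_camera("side"); b=ctrl.read_camera("top")
p=s["eef_pos"]; print(proj("side",p),proj("top",p))
o=np.hstack([cv2.resize(a[100:260,180:360],(396,352),interpolation=2),cv2.resize(b[170:310,160:320],(400,352),interpolation=2)])
cv2.imwrite("pics/c1.png",o[:,:,::-1])
E
```

```text
[0.52617833 0.22932112 0.18071877] [ 2.34323280e-01  1.31423418e-01  1.89114222e+00 -7.95701125e-05
  1.11503633e+00  1.55272039e+00]
[264.07682481 141.50639389] [220.57243143 239.02543718]
```

View pics/c1.png

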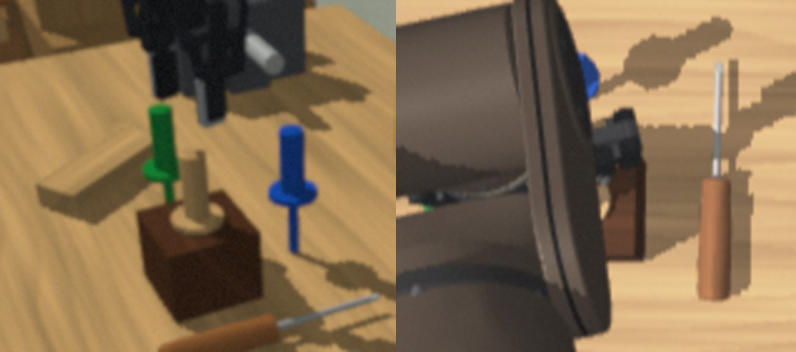

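Request:
apply_moves(series=[[0,0,-0.05,0,0,0],[0,0,-0.095,0,0,0],[0,0,-0.095,0,0,0],[0,0,-0.095,0,0,0]])

```text
time: 4.72
eef_pos: [0.5259, 0.2299, 0.1042]
tcp_rot: [0.992, 0.126, 0.001, -0.0]
contact_force: [0.9, -0.2, 0.1]
opening: 0.651
finger_force: 0.0
```

Request:
apply_moves(series=[[0,0,0,0,0,0],[0,0,0,0,0,0],[0,0,0,0,0,0],[0,0,0,0,0,0],[0,0,0,0,0,0],[0,0,0,0,0,0]], jaw=0, squeeze=60)

```text
time: 5.48
eef_pos: [0.5259, 0.2301, 0.1042]
tcp_rot: [0.992, 0.127, 0.002, -0.0]
contact_force: [-1.0, -0.8, 6.6]
opening: 0.243
finger_force: 58.6
```

Request:
apply_moves(series=[[0,0,0.03,0,0,0],[0,0,0.08,0,0,0],[0,0,0.15,0,0,0],[0,0,0.15,0,0,0],[0,0,0.15,0,0,0]])

```text
time: 6.1
eef_pos: [0.5241, 0.2298, 0.2216]
tcp_rot: [0.992, 0.127, -0.001, 0.0]
contact_force: [-0.4, -0.0, -0.6]
opening: 0.241
finger_force: 58.6
```

```bash
cat > sty.py <<'E'
from h import *
# stylus in the gripper: where rod tip shows in side view vs expectation
s=ctrl.get_state(); p=s["eef_pos"]; print(p,s["opening"],s["finger_force"])
im=ctrl.read_camera("side")
t=proj("side",p-[0,0,.098]); d=proj("side",p-[0,0,.035]); print("expected tip",t,"disc",d)
for q in ctrl.silhouettes("stylus","side"):
    ys,xs=np.where(q["pixels"]); print(round(q["p"],2),xs.min(),xs.max(),ys.min(),ys.max(),im[q["pixels"]].mean(0).round(), "low end",xs[ys>=ys.max()-1].mean())
c=np.int32((t+d)/2); x0,y0=max(c[0]-70,0),max(c[1]-70,0)
v=im[y0:y0+140,x0:x0+140].copy(); print("crop",x0,y0)
E
cat > e.py <<'E'
from sty import *
import sys
cv2.imwrite(f"pics/{sys.argv[1]}.png",cv2.resize(v[:,:,::-1],None,fx=4,fy=4,interpolation=2))
E
python3 e.py c2
```

```text
[0.52412459 0.22975896 0.22159629] 0.24064108147789734 58.56533110141754
expected tip [265.66142374 172.15975978] disc [262.51823132 138.3421876 ]
0.91 250 276 101 172 [112.  94.  67.] low end 266.0
0.72 245 266 148 190 [31. 85. 37.] low end 256.77777777777777
0.58 302 324 156 213 [ 38.  58. 105.] low end 313.0
crop 194 85
```

View pics/c2.png

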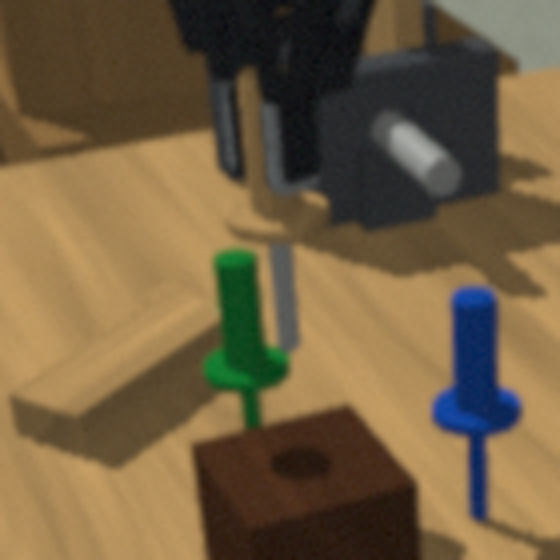

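Request:
apply_moves(series=[[0.037,-0.08,0,0,0,0],[0.037,-0.16,0,0,0,0],[0.037,-0.24,0,0,0,0],[0.037,-0.3,0,0,0,0],[0.037,-0.335,-0.038,0,0,0],[0.037,-0.335,-0.038,0,0,0],[0.037,-0.335,-0.038,0,0,0]])

```text
time: 7.08
eef_pos: [0.5539, -0.0375, 0.191]
tcp_rot: [0.992, 0.127, -0.001, -0.001]
contact_force: [0.2, -0.1, -0.2]
opening: 0.243
finger_force: 58.8
```

```bash
python3 e.py c3; python3 - <<'E'
from h import *
p=ctrl.get_state()["eef_pos"]
print("hole by side",ray("side",269.3,200.5,.066))
for z in(.023,):
  for c in((.5405,-.0412),(.5427,-.0392),(.5386,-.0431)):
    print(c,proj("side",[c[0]+.0129,c[1]+.0018,.068]))
print("below tip on cap",proj("side",[p[0],p[1],.068]))
E
```

```text
[ 0.55387284 -0.03752594  0.190998  ] 0.24252408619757992 58.78505229949951
expected tip [355.02800433 270.21107984] disc [356.86989246 233.27655741]
0.94 342 374 190 270 [125. 104.  72.] low end 355.5
0.65 302 324 156 213 [ 35.  58. 111.] low end 313.2857142857143
0.59 246 265 147 190 [32. 89. 38.] low end 256.8
0.4 324 371 280 316 [76. 78. 81.] low end 340.4
crop 285 181
hole by side [0.52556868 0.22832418 0.066     ]
(0.5405, -0.0412) [354.71631702 284.54248211]
(0.5427, -0.0392) [355.38203343 283.21253722]
(0.5386, -0.0431) [354.19777203 285.77361184]
below tip on cap [354.70541834 283.29059204]
```

View pics/c3.png

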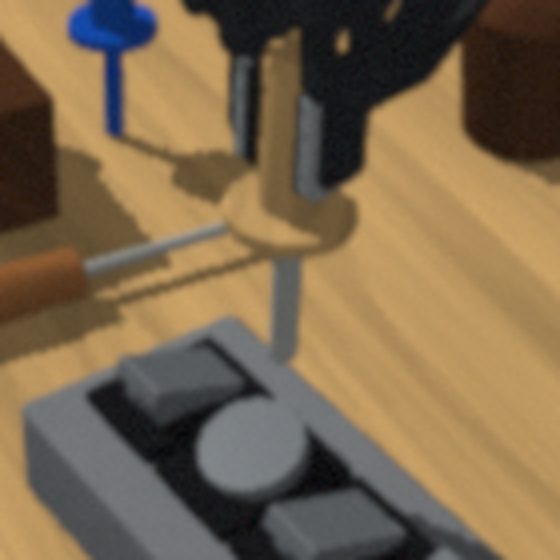

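```bash
python3 - <<'E'
from h import *
c=ray("side",348,292.75,.0627); ex=np.array([.991,.135]); print("cap centre",c)
o=c[:2]+.0014*ex; print("origin",o,"press",o+.013*ex)
E
```

```text
cap centre [ 0.53972912 -0.04502528  0.0627    ]
origin [ 0.54111652 -0.04483628] press [ 0.55399952 -0.04308128]
```

Request:
apply_moves(series=[[0,-0.004,-0.01,0,0,0],[0,-0.004,-0.025,0,0,0],[0,-0.004,-0.03,0,0,0],[0,-0.004,-0.034,0,0,0],[0,-0.004,-0.038,0,0,0],[0,-0.004,-0.042,0,0,0],[0,-0.004,-0.042,0,0,0]])

```text
time: 8.05
eef_pos: [0.5551, -0.0413, 0.1587]
tcp_rot: [0.992, 0.127, 0.001, 0.0]
contact_force: [2.1, 1.8, 2.0]
opening: 0.247
finger_force: 58.9
```

Continue slowly to the stop.

Request:
apply_moves(series=[[0,0,-0.0015,0,0,0],[0,0,-0.003,0,0,0],[0,0,-0.004,0,0,0],[0,0,-0.004,0,0,0]])

```text
time: 8.55
eef_pos: [0.5551, -0.0415, 0.156]
tcp_rot: [0.992, 0.126, 0.001, 0.0]
contact_force: [1.4, 1.9, 4.7]
opening: 0.238
finger_force: 59.0
```

Request:
apply_moves(series=[[0,0,-0.001,0,0,0],[0,0,-0.002,0,0,0],[0,0,-0.002,0,0,0]])

```text
time: 8.93
eef_pos: [0.5554, -0.0415, 0.1557]
tcp_rot: [0.992, 0.127, 0.001, 0.0]
contact_force: [0.7, 2.5, 9.6]
opening: 0.242
finger_force: 59.7
```

Request:
apply_moves(series=[[0,0,0.04,0,0,0],[0,0,0.086,0,0,0],[-0.037,0.08,0.086,0,0,0],[-0.037,0.16,0.086,0,0,0],[-0.037,0.24,0.086,0,0,0],[-0.037,0.3,0.086,0,0,0],[-0.037,0.339,0.086,0,0,0],[-0.037,0.339,0.086,0,0,0],[-0.037,0.339,0.086,0,0,0]])

```text
time: 10.05
eef_pos: [0.524, 0.2287, 0.221]
tcp_rot: [0.992, 0.127, -0.001, 0.001]
contact_force: [-0.5, -0.8, -0.7]
opening: 0.246
finger_force: 59.0
```

```bash
python3 - <<'E'
from sty import *
tip=np.array([266.,ys.max()])
a=cv2.resize(im[85:225,194:334],(390,390),interpolation=2); b=cv2.resize(im[240:380,285:425],(390,390),interpolation=2)
cv2.imwrite("pics/c4.png",np.hstack([a,b])[:,:,::-1])
E
```

```text
[0.52403411 0.22869723 0.2210423 ] 0.24590521248489317 58.95765423774719
expected tip [265.84997753 172.71446606] disc [262.71450095 138.90433759]
0.96 250 276 103 172 [114.  96.  69.] low end 265.77777777777777
0.83 244 266 148 190 [39. 87. 39.] low end 257.0
0.69 302 323 156 213 [ 33.  55. 106.] low end 313.77777777777777
crop 194 85
```

View pics/c4.png

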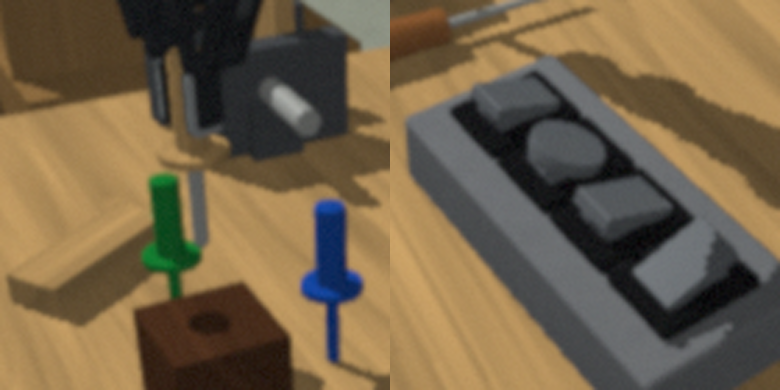

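Request:
apply_moves(series=[[0.001,0,-0.03,0,0,0],[0.001,0,-0.06,0,0,0],[0.001,0,-0.09,0,0,0],[0.001,0,-0.12,0,0,0],[0.001,0,-0.14,0,0,0],[0.001,0,-0.147,0,0,0],[0.001,0,-0.147,0,0,0]])

```text
time: 11.02
eef_pos: [0.5261, 0.2296, 0.1054]
tcp_rot: [0.992, 0.126, 0.001, -0.0]
contact_force: [-0.1, 1.1, 0.5]
opening: 0.243
finger_force: 59.4
```

Request:
apply_moves(series=[[0,0,-0.001,0,0,0],[0,0,-0.001,0,0,0]])

```text
time: 11.28
eef_pos: [0.5258, 0.2299, 0.1044]
tcp_rot: [0.992, 0.127, 0.0, -0.0]
contact_force: [0.2, 0.3, -1.0]
opening: 0.24
finger_force: 59.4
```

Request:
apply_moves(series=[[0,0,0,0,0,0],[0,0,0,0,0,0],[0,0,0,0,0,0],[0,0,0,0,0,0],[0,0,0,0,0,0]], jaw=0.65)

```text
time: 11.9
eef_pos: [0.5255, 0.2298, 0.1039]
tcp_rot: [0.992, 0.127, -0.0, -0.0]
contact_force: [-0.1, 0.8, 0.1]
opening: 0.654
finger_force: 0.0
```

Request:
apply_moves(series=[[0,0,0.02,0,0,0],[0,0,0.08,0,0,0],[0,0,0.18,0,0,0],[0,0,0.18,0,0,0],[0,0,0.18,0,0,0],[0,0,0.18,0,0,0]])

```text
time: 12.65
eef_pos: [0.5244, 0.2295, 0.2457]
tcp_rot: [0.992, 0.127, -0.002, 0.0]
contact_force: [0.1, -0.9, -0.5]
opening: 0.651
finger_force: 0.0
```

```bash
python3 - <<'E'
from sty import *
a=cv2.resize(im[85:255,194:364],(390,390),interpolation=2); b=cv2.resize(im[240:380,285:425],(390,390),interpolation=2)
cv2.imwrite("pics/c5.png",np.hstack([a,b])[:,:,::-1])
E
```

```text
[0.52437923 0.22954226 0.24573967] 0.6511215981664314 0.0
expected tip [264.67764215 159.61795294] disc [261.41976834 124.46421494]
0.86 245 261 147 190 [34. 85. 37.] low end 256.77777777777777
0.81 302 324 156 214 [ 38.  58. 105.] low end 313.5
0.67 258 281 167 205 [121.  96.  61.] low end 269.0
crop 193 72
```

View pics/c5.png

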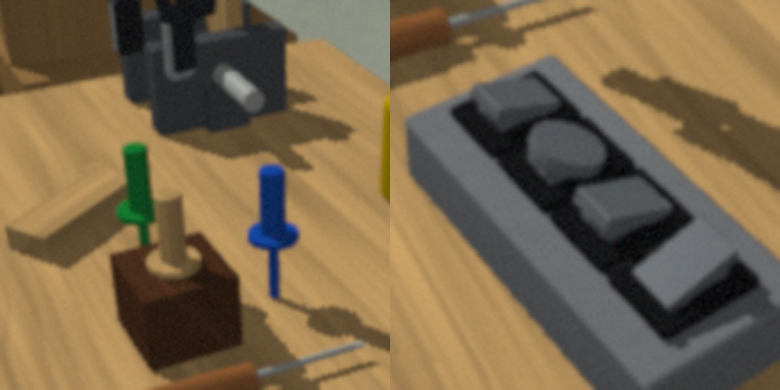

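The stylus stands upright in the stand with its disc on the block, at (172,265) in the left crop. Its side-view mask has the same bounds as at the start (258–281, 167–205). The round cap at (566,150) is flipped, and the rectangular rockers look unchanged.

```bash
python3 -c "
from plant import ctrl
print(ctrl.sign_off())"
```

```text
the job is handed in; nothing more can be done
None
```

The job is handed in at about 13 s of the 43 s limit: the round switch looks fully flipped, the rectangular rockers look unchanged, and the stylus is back upright in its stand and released; the sign-off gave no verdict.

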